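# Line up a pump cover with a drift and fit the bolt

### The job

The cover of the coolant pump hangs on one bolt and has swung anticlockwise round it, so that its two open holes no longer lie over those in the pump's flange. With the steel drift in one open hole, ease the cover back, feeling for the flange's hole with the tip, and work the drift down without forcing it until its collar sits on the cover; leave it there to hold the holes in line, and then put the socket-head bolt through the other open hole until its head is fully home. Leave everything else where it is.

Things in the scene. Friction and masses are not known exactly. Their poses are not given: they have to be found in the camera images.
- cover: Aluminium pump cover: round plate with 3 lugs, each 34 mm across and 12 mm thick, centres 58 mm from the plate's centre, 100 mm apart; the plate stands 2 mm and its 43 mm wide spigot 22 mm above the lugs. Origin: under the fitted bolt, on the cover's underside, 96 mm over the table; z up. It turns stiffly about the fitted bolt (about 4 N at an open hole moves it) and stays where it is left.
- hole_a (a point): Centre of the first open hole of the cover, 14.5 mm, right through, on the upper face of its lug (108 mm over the table). 13 mm below, under the cover, lies the flat face of the pump's flange, 12 mm thick, with a 14.5 mm hole of its own, free for 50 mm beneath. That hole lies an unmeasured 6 to 36 mm from here, clockwise (seen from above) on the circle about the fitted bolt.
- hole_b (a point): Centre of the second open hole of the cover, like hole_a (same size, height and depth, its own flange hole out by the same angle), 100 mm from hole_a and from the fitted bolt. Swung far, it may overhang the flange's rim; hole_a never does. Holes of cover and flange form the same triangle on the fitted bolt. Either open hole may take the drift; the bolt goes in the other.
- fitted_bolt (a point): The bolt already in the third lug, the vertical axis on which the cover swings: dark round socket head 18 mm in diameter, 12 mm high. This point is the centre of its top. The cover has swung about it 0.06 to 0.36 rad anticlockwise, seen from above, from where the holes line up.
- stand: The pump's fixed stand with the pump it carries: dark foot plate 150 x 120 x 12 mm, grey drum 80 mm and round flange 160 mm in diameter. Origin on the table on the drum's axis, z up. The pump is clamped in it at any angle, so its yaw says nothing of the holes. Pushing drift or bolt with more than 40 N against pump or cover scores them: that is forcing.
- drift_mid (a point): The drift, loose, all bright steel, upright in a hole of the brown tool block, collar on its top. Point: on the axis, half-way up its round handle (18 mm thick, 62 mm long), z up. Collar 24 mm wide, 6 mm thick, its lower face 37 mm below the point. Below it a 13.5 mm shank 28 mm long, then a straight 45 mm taper to a blunt 4 mm tip, 110 mm below the point. Home: 37 mm above the hole's point.
- drift: The drift again (0.2 kg); origin on its axis at the lower face of the collar, z up along the axis.
- bolt_head (a point): The bolt to be fitted, loose, upright in a hole of the pale bolt block, head on its top: dark steel, round socket head 18 mm in diameter, 12 mm high, like the one in the cover. Point: centre of the head, 6 mm above its lower face, z up. Shank 12 mm in diameter, 45 mm long, the last 3 mm chamfered to 9 mm. Home: this point is 6 mm above the hole's point.
- bolt: The bolt again (0.06 kg); origin on its axis at the lower face of its head, z up.
- tool_block: Brown wooden block, fixed, 62 x 150 x 80 mm (x, y, z), origin under its centre; two upright 16 mm through holes at y = -37 and +37 mm: the drift stands in one, the scraper in the other.
- bolt_block: Pale wooden block, fixed, 62 x 130 x 52 mm, origin under its centre; two upright 14 mm through holes at y = -32 and +32 mm: the socket-head bolt stands in one, a hex-headed bolt in the other.
- scraper: Bystander: scraper with a pear-shaped pale wooden handle, 30 mm thick and 92 mm high over the tool block, brass ferrule; origin on its axis at the block's top.
- hex_bolt: Bystander: bright bolt with a hexagon head 18 mm across flats, 8 mm high; origin on its axis at the block's top.
- piston: Bystander: aluminium piston, 75 mm in diameter, 64 mm high; origin under its centre.
- conrod: Bystander: dark steel connecting rod lying flat, about 180 x 84 x 20 mm; origin under the centre of its big eye.
- spanner: Bystander: steel spanner lying flat, 170 mm long; origin under its middle.
- gasket: Bystander: copper sealing ring, 82 mm in diameter, 5 mm high, lying flat; origin under its centre.
- oil: Bystander: grey plastic oil bottle, 56 mm in diameter, 135 mm high, standing; origin under its centre.
There are look-alikes about, which are no part of the job. Leave any blue or green look-alike of the drift alone.

How it is judged (in metres and radians):
On the way, in this order (a step that is already met when the one before it is completed fails the run):
1. the drift is down through one of the open holes of cover and pump, its collar on the cover (((z of drift_mid in the frame of hole_a between 0.03 and 0.041 m and horizontal distance between drift_mid and hole_a below 0.006 m and angle between drift_mid's own z axis and vertical below 0.12 rad) or (z of drift_mid in the frame of hole_b between 0.03 and 0.041 m and horizontal distance between drift_mid and hole_b below 0.006 m and angle between drift_mid's own z axis and vertical below 0.12 rad))), for 0.2 s.
2. with the drift still home, the socket-head bolt is home in the other open hole ((((z of drift_mid in the frame of hole_a between 0.03 and 0.041 m and horizontal distance between drift_mid and hole_a below 0.006 m and angle between drift_mid's own z axis and vertical below 0.12 rad) and (z of bolt_head in the frame of hole_b between 0.001 and 0.0095 m and horizontal distance between bolt_head and hole_b below 0.004 m and angle between bolt_head's own z axis and vertical below 0.12 rad)) or ((z of drift_mid in the frame of hole_b between 0.03 and 0.041 m and horizontal distance between drift_mid and hole_b below 0.006 m and angle between drift_mid's own z axis and vertical below 0.12 rad) and (z of bolt_head in the frame of hole_a between 0.001 and 0.0095 m and horizontal distance between bolt_head and hole_a below 0.004 m and angle between bolt_head's own z axis and vertical below 0.12 rad)))), for 0.2 s.
At the end, for the whole second after the job is handed in: Drift in one open hole, collar on the lug (4 mm in height, 6 mm sideways at mid-handle, 0.12 rad of upright); socket-head bolt in the other open hole, head on the lug (3.5 mm in height, 4 mm sideways, 0.12 rad of upright); both let go and at rest ((((z of drift_mid in the frame of hole_a between 0.03 and 0.041 m and horizontal distance between drift_mid and hole_a below 0.006 m and angle between drift_mid's own z axis and vertical below 0.12 rad) and (z of bolt_head in the frame of hole_b between 0.001 and 0.0095 m and horizontal distance between bolt_head and hole_b below 0.004 m and angle between bolt_head's own z axis and vertical below 0.12 rad)) or ((z of drift_mid in the frame of hole_b between 0.03 and 0.041 m and horizontal distance between drift_mid and hole_b below 0.006 m and angle between drift_mid's own z axis and vertical below 0.12 rad) and (z of bolt_head in the frame of hole_a between 0.001 and 0.0095 m and horizontal distance between bolt_head and hole_a below 0.004 m and angle between bolt_head's own z axis and vertical below 0.12 rad))) and linear speed of each of drift, bolt below 0.02 m/s); the robot touches nothing.
It fails at once if the drift is pressed on the pump or its cover with more than 40 N (contact force between drift and stand above 40 N).
It fails at once if the bolt is pressed on the pump or its cover with more than 40 N (contact force between bolt and stand above 40 N).
It fails at once if another thing on the bench (scraper, hex-headed bolt, piston, connecting rod, spanner, gasket or oil bottle) is moved by more than 30 mm (distance of any of scraper, hex_bolt, piston, conrod, spanner, gasket, oil from where it was at the start of the episode above 0.03 m).
It also fails if it takes over 72 s, if anything falls off the work surface, if the arm or the gripper's body presses on something with over 40 N, if the wrist force passes 120 N, or if a joint passes its speed limit or range.

### The arm

A 6-joint arm with a two-finger parallel gripper is mounted at the origin on the work surface. World frame = base frame: x ahead of the robot, y to its left, z up, the work surface at z = 0. Lengths are in m, angles in degrees, forces in N, time in s.
With the tool pointing down it reaches from about 0.325 to 0.775 m from the base axis. Payload 5.5 kg.
Tool frame: the origin (TCP) lies at the centre of the arm's flange, where the gripper is bolted on; the fingertips stand 182 mm ahead of it and the grasp point (between the pads) lies 163 mm ahead of it; z points along the fingers, y is the direction in which the jaws open and shut (so a half turn about z gives the same grasp; the last joint's range is limited). The gripper opens to 88 mm and grips with 3 to 60 N. Pads are 20 mm wide; open, the fingers measure 115 mm over their backs; the gripper's body (75 mm by 178 mm) begins 61 mm behind the grasp point.
Start: joints at [65.85, 5.22, 70.514, -0, 104.267, -3.249], TCP at [0.214, 0.561, 0.405] pointing down, gripper open.
Joint ranges: [-164.24, 164.24], [-49.07, 125.15], [9.68, 141.18], [-86.29, 266.29], [3.28, 154.24], [-151.56, 151.56]. Speed limits (degrees/s): [147.25, 147.25, 172.46, 180, 180, 180].

### API

Orientations are given as [roll, pitch, yaw] about the fixed x, y, z axes, in that order (R = Rz(yaw) Ry(pitch) Rx(roll)).
In Python, from station import r gives the robot as it stands. The module is installed in compiled form; this text tells all that it offers. Calls block until the motion is done:
- r.reach(position, orientation): joint-space move of the TCP to a pose.
- r.servo_line(position, rotation=None, speed=0.15): straight line of the TCP; rotation=None keeps the orientation; speed is the mean speed in m/s.
- r.move_joints(angles): joint-space move.
- r.let_go() and r.grab(squeeze=None): open the fingers fully, or close them until they stop; squeeze is the grip in N (None keeps the last).
- r.wait(seconds).
- r.inverse_kinematics(position, orientation): joint angles nearest the present ones, or None.
- r.sense(): the state.
- r.snapshot(name): name is "scene" or "top" or "wrist"; returns a dict with "frame" (400x640x3 uint8, red, green, blue), "fx", "fy", "cx", "cy" (pixels), "R" (3x3) and "t" (3): a world point X has camera coordinates R X + t. Camera axes: x right, y down, z forward; pixel columns grow to the right and rows downward; lengths in m; the calibration is good to about 2 mm. The wrist camera is an equidistant fisheye: a pixel r from the principal point sees the ray r / f radians off the axis. A picture is of the moment at which its call begins. There is no depth.
A pose or a line that the arm cannot do raises r.IKError and nothing moves.
- r.hand_in(): hands the job in, once; it reports no verdict.
The state is a dict: "clock": time; "joints": joint angles; "joint_vel": joint speeds; "joint_torque": joint torques, N m; "tcp_pos": TCP position; "orientation": TCP orientation; "contact_force": force on the tool from outside, world axes, zero at the start; "torque": the same for the moment, N m; "opening": finger opening in m.
Only numpy, scipy, OpenCV 4.12 (cv2) and the standard library are available. Lean on these libraries where they do the work, as an engineer would, in place of code of your own. Each camera call takes 0.05 s, during which the arm holds its last target.

## Working session

There is one attempt and no reset: what is moved stays moved. The work goes in short steps, each a Python script; the robot and the scene stay as the last script left them, time stands still between calls to the robot, and variables do not carry over. Pictures are saved under pics/ and viewed, and the job is handed in when it is done.

```bash
mkdir -p pics
python3 - <<'E'
from station import r
import cv2,json,numpy as np
s=r.sense();print(s)
for n in("scene","top","wrist"):
    d=r.snapshot(n);cv2.imwrite(f"pics/{n}0.png",d["frame"][:,:,::-1])
    np.savez(f"{n}0.npz",**d);print(n,d["fx"],d["fy"],d["cx"],d["cy"],np.round(d["R"],3).tolist(),np.round(d["t"],3))
E
```

```text
{'clock': 0.0, 'joints': array([ 6.58502694e+01,  5.26219996e+00,  7.05806864e+01, -6.41913784e-04,
        1.04266095e+02, -3.24790394e+00]), 'joint_vel': array([-0.02213004, -0.09271971,  0.05062126,  0.06734595,  0.08582599,
        0.02008433]), 'joint_torque': array([-8.57582636e-04, -4.46465135e+01, -4.06438744e+01,  6.97771437e-02,
        2.96769280e-02, -1.97936406e-04]), 'tcp_pos': array([0.21407936, 0.56056836, 0.4035278 ]), 'orientation': array([-1.79891159e+02, -5.55303682e-03,  1.59098010e+02]), 'contact_force': array([-0.1603631 ,  0.70620932, -0.26698242]), 'torque': array([ 0.02657216, -0.03711842,  0.03052778]), 'opening': 0.0877361286606511}
scene 388.68058484195535 388.68058484195535 320.4401097510721 195.52824968016077 [[-0.676, 0.737, 0.013], [0.631, 0.588, -0.505], [-0.38, -0.334, -0.863]] [ 0.382 -0.313  1.171]
top 441.8921535132436 441.8921535132436 319.459489447505 202.6478553579299 [[-0.008, -1.0, -0.01], [-0.996, 0.009, -0.087], [0.087, 0.01, -0.996]] [0.008 0.557 1.295]
wrist 309.70691628693146 309.70691628693146 316.7829755202765 197.98743697221113 [[0.358, 0.934, -0.002], [0.892, -0.341, 0.295], [0.275, -0.108, -0.955]] [-0.599 -0.037  0.391]
```

View pics/scene0.png

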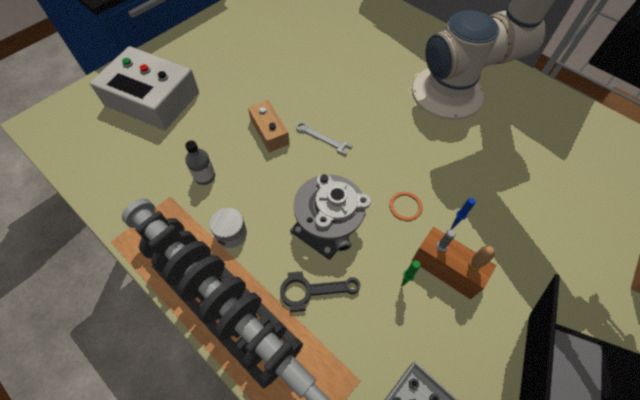

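View pics/top0.png

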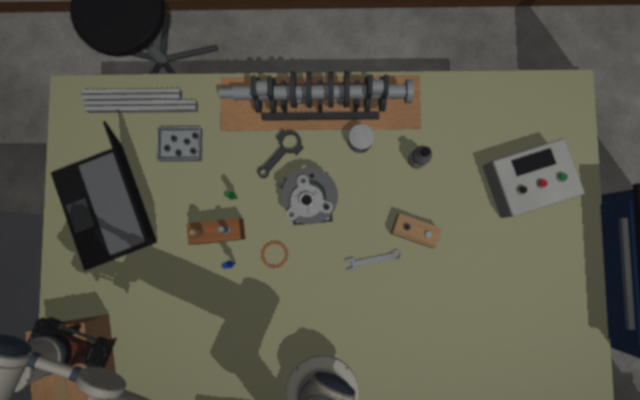

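View pics/wrist0.png

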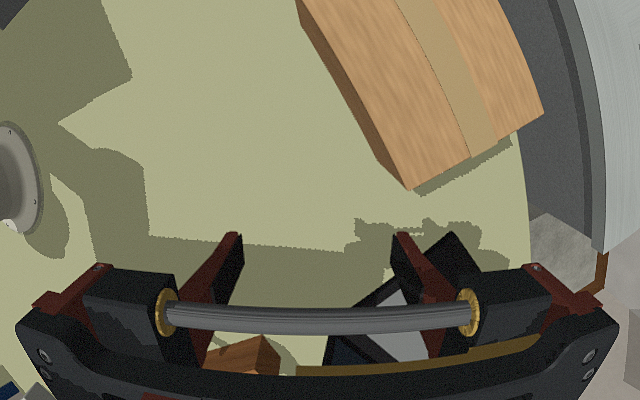

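Run:
```python
import cv2
a=cv2.imread("pics/scene0.png");t=cv2.imread("pics/top0.png")
cv2.imwrite("pics/c1.png",cv2.resize(a[170:310,280:380],None,fx=5,fy=4.2*5/4.2,interpolation=2)[:600])
cv2.imwrite("pics/c2.png",cv2.resize(a[190:310,380:520],None,fx=5,fy=5,interpolation=2))
cv2.imwrite("pics/c3.png",cv2.resize(t[155:275,180:340],None,fx=5,fy=5,interpolation=2))
cv2.imwrite("pics/c4.png",cv2.resize(a[90:210,240:380],None,fx=5,fy=5,interpolation=2))
```

```text
(no output)
```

View pics/c1.png

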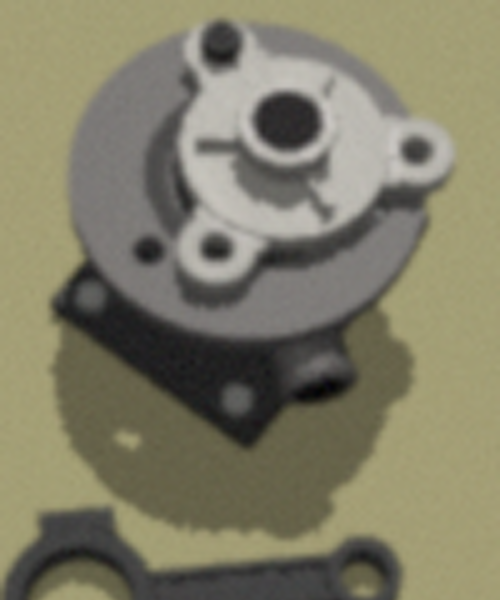

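View pics/c2.png

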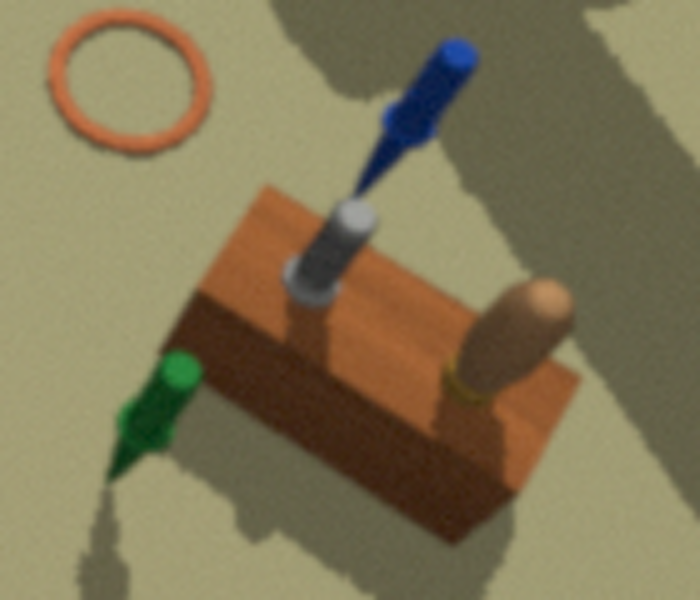

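View pics/c3.png

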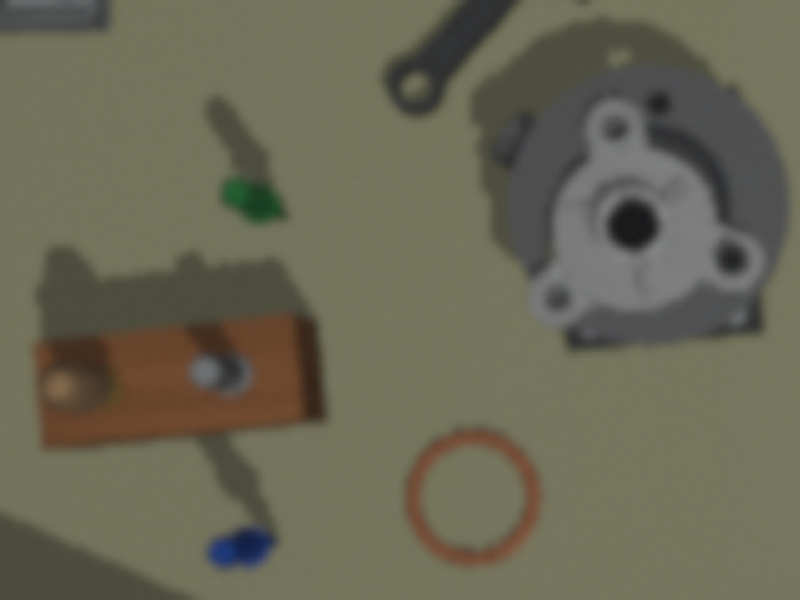

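View pics/c4.png

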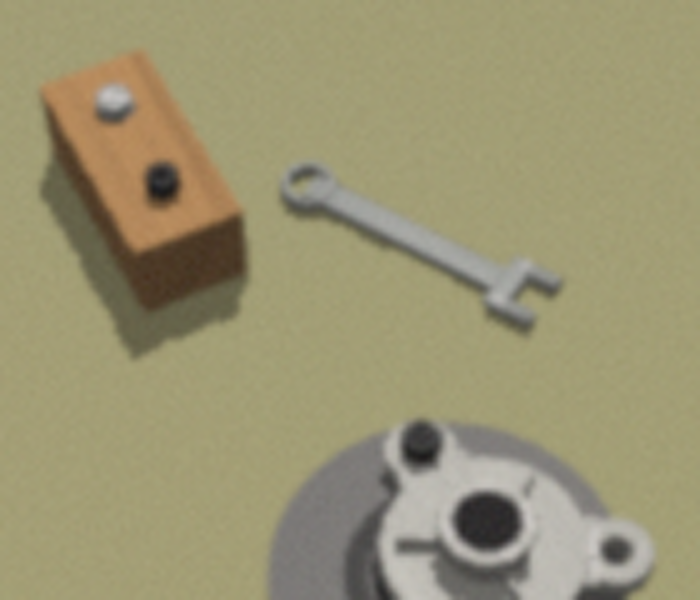

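```bash
cat > h.py <<'E'
import numpy as np
def ray(d,u,v,z):
    R=np.array(d["R"]);t=np.array(d["t"]);C=-R.T@t
    x=(u-d["cx"])/d["fx"];y=(v-d["cy"])/d["fy"]
    w=R.T@np.array([x,y,1.]);return (C+w*(z-C[2])/w[2])[:2]
def fray(d,u,v,z):
    R=np.array(d["R"]);t=np.array(d["t"]);C=-R.T@t
    p=np.array([u-d["cx"],v-d["cy"]]);rr=np.hypot(*p);th=rr/d["fx"]
    c=np.r_[p/rr*np.sin(th),np.cos(th)];w=R.T@c;return (C+w*(z-C[2])/w[2])[:2]
E
python3 - <<'E'
from h import *
import cv2
S={k:np.load(k+"0.npz") for k in("scene","top")}
P=dict(fb=(.12,(327,206.6),(324.4,178)),a=(.108,(303,180.6),(323.2,219.4)),b=(.108,(291.4,214.6),(363.2,200.2)),fl=(.095,(311.6,175.6),(309.6,220)),drift=(.148,(221,229.2),(451.2,233)),bolt=(.064,(407,227),(272.6,125.6)))
W={}
for k,(z,t,s) in P.items():
    A=ray(S["top"],*t,z);B=ray(S["scene"],*s,z);W[k]=(A+B)/2;print(k,A.round(4),B.round(4))
n=np.linalg.norm
print(n(W["a"]-W["fb"]),n(W["b"]-W["fb"]),n(W["a"]-W["b"]),n(W["fl"]-W["fb"]))
for c in 0,1:
  an=lambda k:np.arctan2(*(ray(S[("top","scene")[c]],*P[k][1+c],P[k][0])-ray(S[("top","scene")[c]],*P["fb"][1+c],.12))[::-1])
  print(an("a"),an("b"),an("fl"),an("a")-an("fl"))
t=cv2.imread("pics/top0.png");cv2.imwrite("pics/c5.png",cv2.resize(t[200:260,380:460],None,fx=8,fy=8,interpolation=2))
E
```

```text
fb [ 0.5375 -0.0186] [ 0.5412 -0.0123]
a [0.6123 0.048 ] [0.6147 0.0514]
b [0.5169 0.0809] [0.5201 0.0839]
fl [0.6282 0.0241] [0.6307 0.0265]
drift [0.4766 0.268 ] [0.4795 0.2708]
bolt [ 0.4811 -0.2486] [ 0.4852 -0.2439]
0.09869310219715498 0.10003026194842729 0.10045375812209002 0.09892072737776479
0.7280547941265767 1.775144459868197 0.4406172669298591 0.2874375271967176
0.7135584009935619 1.786532932846669 0.40875806116942853 0.3048003398241334
```

View pics/c5.png

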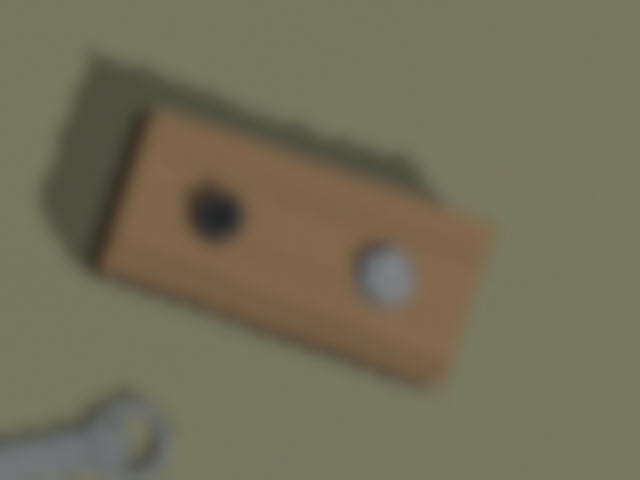

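Candidates for the drift: bright steel one in the brown block (scene 451,233), blue look-alike (471,202), green look-alike (416,265), scraper (489,250). The crop confirms the all-steel one with its collar on the block. Candidates for the bolt: dark round head (272,126), bright hex head (262,110); the dark one is right. A flange hole is visible next to one lug (top 311.6,175.6), so the swing is about 0.29 rad.

Run:
```python
from station import r
from h import *
import cv2
T=np.load("top0.npz")
for n,p,z in(("blue",(221,265.5),.141),("green",(227.5,193.5),.141),("blkL",(187.5,224),.08),("blkR",(240,219),.08)):print(n,ray(T,*p,z).round(3))
r.reach([.478,.2694,.42],[180,0,90])
s=r.sense();print(s["clock"],s["tcp_pos"].round(4),s["orientation"].round(2),s["joints"].round(1),s["contact_force"].round(2))
d=r.snapshot("wrist");np.savez("w1.npz",**d);cv2.imwrite("pics/w1.png",d["frame"][:,:,::-1])
R=np.array(d["R"]);print((-R.T@np.array(d["t"])).round(3))
```

```text
blue [0.379 0.269]
green [0.574 0.253]
blkL [0.494 0.38 ]
blkR [0.507 0.23 ]
1.6083 [0.4776 0.2702 0.42  ] [-1.7999e+02 -2.0000e-02  9.0110e+01] [ 25.9  -2.5  76.8   0.  105.7  25.8] [ 0.35  0.19 -0.37]
[0.479 0.351 0.399]
```

View pics/w1.png

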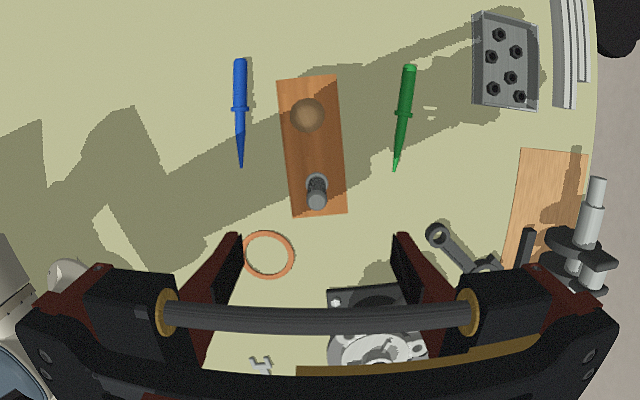

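Run:
```python
from h import *
import cv2
d=np.load("w1.npz");f=d["frame"][:,:,::-1]
cv2.imwrite("pics/w1c.png",cv2.resize(f[160:225,275:360],None,fx=8,fy=8,interpolation=2))
print(fray(d,317,201,.148))
```

```text
[0.47896848 0.2704152 ]
```

View pics/w1c.png

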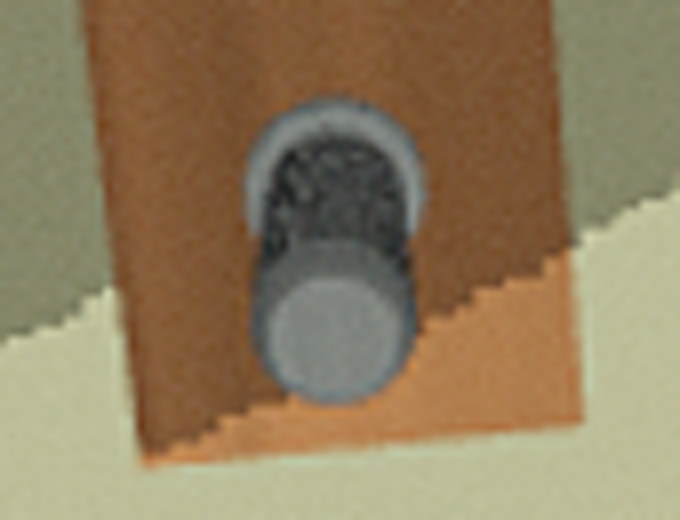

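Run:
```python
from station import r
from h import *
import cv2
r.servo_line([.4785,.2697,.285],[180,0,90],speed=.12)
s0=r.sense();r.grab(60);s=r.sense();print(s0["contact_force"].round(2),s["contact_force"].round(2),s["opening"],s["tcp_pos"].round(4))
r.servo_line([.4785,.2697,.44],speed=.15)
s=r.sense();print(s["clock"],s["contact_force"].round(2),s["torque"].round(3),s["opening"])
r.reach([.6135,.0497,.44],[180,0,33])
r.wait(.2)
s=r.sense();print(s["clock"],s["tcp_pos"].round(4),s["orientation"].round(2),s["contact_force"].round(2),s["torque"].round(3),s["joints"].round(1))
for n in("wrist","scene","top"):
  d=r.snapshot(n);np.savez(n+"2.npz",**d);cv2.imwrite(f"pics/{n}2.png",d["frame"][:,:,::-1])
```

```text
[ 1.22 -0.01 -0.39] [-0.31 -0.08  0.84] 0.017271258055242527 [0.4784 0.2697 0.285 ]
5.2 [ 0.15 -0.61 -2.66] [-0.069  0.     0.082] 0.017333952618818798
6.4083 [0.6131 0.0512 0.4404] [ 1.800e+02 -3.000e-02  3.316e+01] [-0.11 -0.54 -2.  ] [-0.019  0.178  0.003] [  1.6   8.2  63.7   0.  108.1  58.4]
```

View pics/wrist2.png

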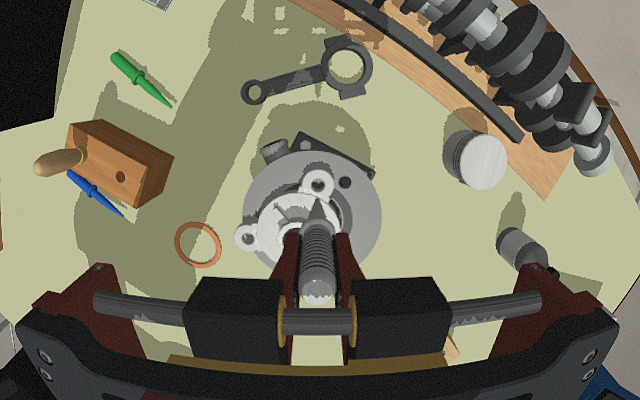

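View pics/scene2.png

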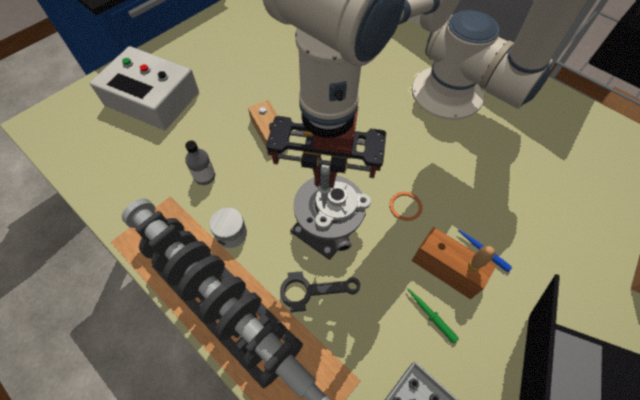

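Run:
```python
import cv2
f=cv2.imread("pics/wrist2.png")
cv2.imwrite("pics/w2c.png",cv2.resize(f[155:255,230:360],None,fx=6,fy=6,interpolation=2))
```

```text
(no output)
```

View pics/w2c.png

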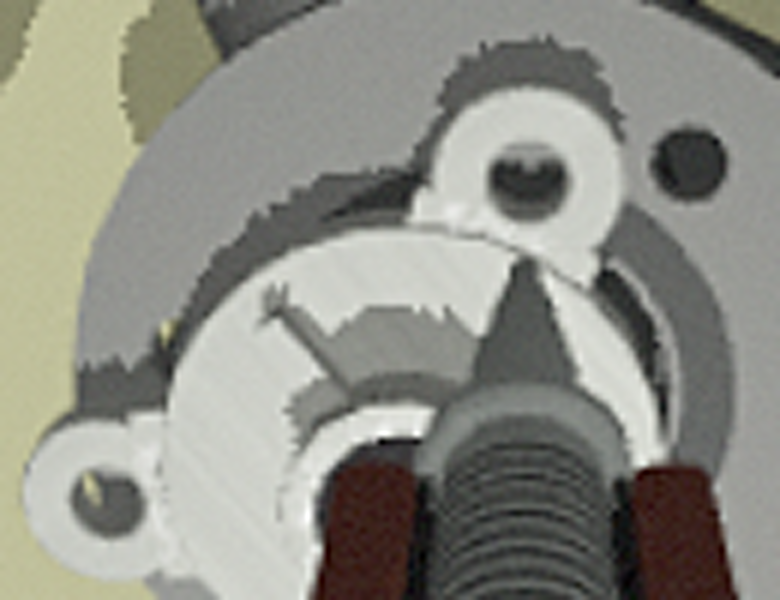

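Run:
```python
from h import *
d=np.load("wrist2.npz")
print("tip",[fray(d,317.8,198.7,z).round(4) for z in(.157,.1624,.168)])
print("a",fray(d,318,185.2,.108),"fl",fray(d,345,182.2,.095),"b",fray(d,230+110/6,155+503/6,.108))
R=d["R"];print(-R.T@d["t"])
```

```text
tip [array([0.6146, 0.0494]), array([0.616 , 0.0503]), array([0.6174, 0.0513])]
a [0.61425738 0.04873434] fl [0.63024088 0.02414448] b [0.51954322 0.08038688]
[0.68294844 0.09496272 0.41965937]
```

Run:
```python
from station import r
from h import *
import cv2
r.servo_line([.6132,.0494,.392],[180,0,33],speed=.12)
r.wait(.1)
s=r.sense();print(s["clock"],s["tcp_pos"].round(4),s["orientation"].round(2),s["contact_force"].round(2),s["torque"].round(3))
d=r.snapshot("wrist");np.savez("wrist3.npz",**d);f=d["frame"][:,:,::-1]
cv2.imwrite("pics/w3.png",cv2.resize(f[155:255,230:360],None,fx=6,fy=6,interpolation=2))
```

```text
7.2083 [0.6132 0.0494 0.3935] [ 1.7993e+02 -1.1000e-01  3.3000e+01] [-0.5  -0.4  -2.46] [-0.059  0.161  0.034]
```

View pics/w3.png

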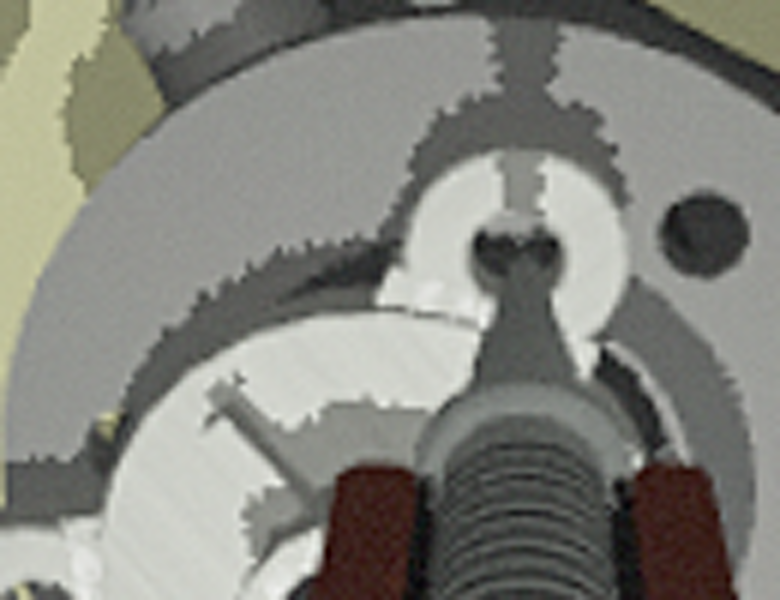

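```bash
cat >> h.py <<'E'
from station import r
def st(l=""):
    s=r.sense();print(l,round(s["clock"],2),s["tcp_pos"].round(4),s["contact_force"].round(1),s["torque"].round(2));return s
E
python3 - <<'E'
from h import *
r.servo_line([.6124,.0506,.380],speed=.08)
s=st();f0=s["contact_force"][2]
z=.378
while z>.366:
    r.servo_line([.6124,.0506,z],speed=.03)
    s=st(round(z,4))
    if abs(s["contact_force"][2]+2.4)>3.5 or np.hypot(*s["contact_force"][:2])>5: break
    z-=.001
E
```

```text
7.56 [0.6123 0.0507 0.3791] [ 0.4  0.9 -2.5] [-0.01  0.2   0.  ]
0.378 7.81 [0.6124 0.0506 0.378 ] [ 0.4  0.8 -2.4] [-0.02  0.14 -0.01]
0.377 8.06 [0.6124 0.0506 0.377 ] [ 0.1  0.5 -1.4] [-0.    0.08  0.  ]
0.376 8.31 [0.6124 0.0506 0.3759] [-0.1 -0.3 -1.5] [0.04 0.09 0.05]
0.375 8.56 [0.6124 0.0506 0.3749] [-0.4 -1.  -2. ] [-0.1   0.1  -0.06]
0.374 8.81 [0.6124 0.0506 0.3739] [ 0.3  0.4 -1.7] [-0.05  0.09  0.  ]
0.373 9.06 [0.6124 0.0506 0.373 ] [ 0.5  0.6 -1.8] [-0.07  0.07 -0.01]
0.372 9.31 [0.6123 0.0506 0.3728] [-0.8 -1.4  1.8] [0.02 0.32 0.02]
```

Run:
```python
from h import *
C=np.array([.5372,-.0152])
r.servo_line([.6124,.0506,.3737],speed=.03)
for th in np.arange(.69,.427-.001,-.0438):
    p=C+.1*np.array([np.cos(th),np.sin(th)])
    r.servo_line([*p,.3737],speed=.03)
    s=st(round(th,3))
    if np.hypot(*s["contact_force"][:2])>15 or abs(s["contact_force"][2]+2)>8: break
```

```text
0.69 9.81 [0.6145 0.0483 0.3732] [ 0.6 -0.2 -2.2] [-0.05  0.19  0.03]
0.646 10.11 [0.617  0.0453 0.3735] [-2.2  2.3 -2.2] [ 0.64  0.64 -0.01]
0.602 10.41 [0.6195 0.0416 0.3735] [-2.6  3.1 -2.2] [ 0.8   0.74 -0.01]
0.559 10.71 [0.622  0.0378 0.3735] [-1.9  2.2 -1.9] [ 0.74  0.79 -0.  ]
0.515 11.01 [0.6242 0.034  0.3736] [-2.6  3.1 -2.8] [ 0.69  0.74 -0.02]
0.471 11.31 [0.6263 0.0301 0.3736] [-2.   2.9 -2.9] [ 0.61  0.79 -0.03]
0.427 11.61 [0.6282 0.0262 0.3736] [-2.9  3.2 -2.4] [ 0.63  0.93 -0.02]
```

Run:
```python
from h import *
import cv2
d=r.snapshot("wrist");f=d["frame"][:,:,::-1]
cv2.imwrite("pics/w4.png",cv2.resize(f[155:255,230:360],None,fx=6,fy=6,interpolation=2))
p=[.6282,.0262];z=.3725
while z>.362:
    r.servo_line([*p,z],speed=.03)
    s=st(round(z,4))
    if s["contact_force"][2]>4 or np.hypot(*s["contact_force"][:2])>9: break
    z-=.0015
```

```text
0.3725 11.91 [0.6282 0.0263 0.3729] [-2.7  3.3 -1. ] [ 0.76  0.82 -0.  ]
0.371 12.16 [0.6283 0.0263 0.3714] [-2.1  3.2  0. ] [0.88 0.68 0.03]
0.3695 12.41 [0.6283 0.0263 0.3695] [-2.1  3.5  0. ] [ 0.9   0.54 -0.01]
0.368 12.66 [0.6283 0.0262 0.3677] [-0.6  2.7 -0.8] [0.88 0.43 0.07]
0.3665 12.91 [0.6282 0.0262 0.3663] [-1.5  3.9 -0.6] [ 0.89  0.45 -0.  ]
0.365 13.16 [0.6282 0.0262 0.3648] [-1.8  4.2 -0.4] [0.88 0.49 0.01]
0.3635 13.41 [0.6282 0.0262 0.3633] [-0.8  3.6 -0.6] [0.84 0.54 0.04]
```

View pics/w4.png

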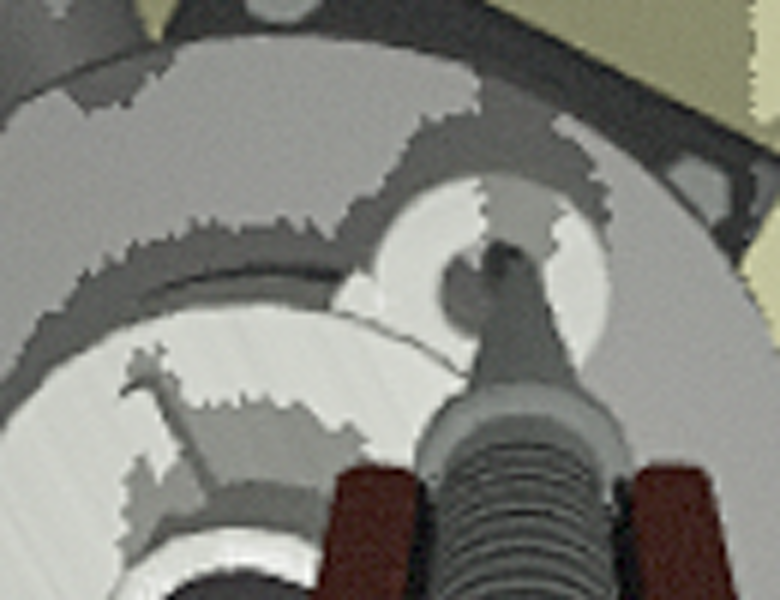

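Run:
```python
from h import *
p=np.array([.6282,.0262]);z=.362
while z>.325:
    r.servo_line([*p,z],speed=.03)
    s=st((p*1e4).round());F=s["contact_force"][:2];m=np.hypot(*F)
    if s["contact_force"][2]>10 or m>22: print("stop");break
    if m>5: p=p+F/m*min(.15e-3*(m-4.5),1e-3)
    if m<11: z-=.002
```

```text
[6282.  262.] 13.66 [0.6282 0.0262 0.3618] [-1.7  3.7 -0.1] [0.87 0.49 0.01]
[6282.  262.] 13.91 [0.6282 0.0262 0.3597] [-2.   3.9 -0.4] [0.84 0.47 0.02]
[6282.  262.] 14.16 [0.6282 0.0262 0.3577] [-1.9  3.5 -0.9] [0.85 0.43 0.02]
[6282.  262.] 14.41 [0.6282 0.0262 0.3557] [-1.4  3.8 -1.8] [0.84 0.51 0.04]
[6282.  262.] 14.66 [0.6282 0.0262 0.3537] [-1.   3.  -0.5] [ 0.75  0.52 -0.03]
[6282.  262.] 14.91 [0.6282 0.0262 0.3517] [-1.6  3.4 -1.6] [ 0.74  0.46 -0.  ]
[6282.  262.] 15.16 [0.6282 0.0262 0.3497] [-1.7  3.2 -1. ] [ 0.8   0.51 -0.05]
[6282.  262.] 15.41 [0.6282 0.0262 0.3477] [-2.   4.  -0.1] [0.78 0.55 0.01]
[6282.  262.] 15.66 [0.6282 0.0262 0.3457] [-1.9  3.2 -0.8] [0.73 0.54 0.  ]
[6282.  262.] 15.91 [0.6282 0.0262 0.3437] [-1.1  3.  -1.1] [ 0.72  0.53 -0.02]
[6282.  262.] 16.16 [0.6282 0.0262 0.3417] [-1.6  2.9 -1.7] [0.7  0.58 0.06]
[6282.  262.] 16.41 [0.6282 0.0262 0.3394] [-1.9  2.7 -1.5] [0.71 0.49 0.06]
[6282.  262.] 16.66 [0.6282 0.0262 0.3376] [-1.8  2.7 -1.8] [0.65 0.54 0.01]
[6282.  262.] 16.91 [0.6282 0.0262 0.3357] [-2.   2.7 -1.4] [ 0.61  0.51 -0.01]
[6282.  262.] 17.16 [0.6282 0.0261 0.3338] [-2.3  3.1 -1.8] [0.55 0.54 0.03]
[6282.  262.] 17.41 [0.6282 0.0261 0.3317] [-1.7  2.2 -2.9] [0.6  0.55 0.  ]
[6282.  262.] 17.66 [0.6282 0.0261 0.3299] [-1.5  2.5 -0.9] [ 0.43  0.53 -0.01]
[6282.  262.] 17.91 [0.6282 0.0261 0.3279] [-1.8  0.9  0.1] [0.29 0.55 0.02]
[6282.  262.] 18.16 [0.6283 0.026  0.3259] [-1.7  0.5 -0.8] [0.1  0.48 0.  ]
```

Run:
```python
from h import *
p=np.array([.6282,.0262]);z=.325
while z>.3119:
    r.servo_line([*p,z],speed=.03)
    s=st((p*1e4).round());F=s["contact_force"][:2];m=np.hypot(*F)
    if s["contact_force"][2]>9 or m>22: print("stop");break
    if m>5: p=p+F/m*min(.12e-3*(m-4),.8e-3)
    if m<11: z-=.001
```

```text
[6282.  262.] 18.41 [0.6283 0.026  0.3251] [-1.1  0.3  0.9] [-0.1   0.5  -0.02]
[6282.  262.] 18.66 [0.6282 0.026  0.3241] [-1.4 -0.1  0.8] [-0.19  0.5  -0.03]
[6282.  262.] 18.91 [0.6282 0.026  0.323 ] [-0.8 -1.5  1.8] [-0.28  0.4  -0.03]
[6282.  262.] 19.16 [0.6283 0.0261 0.322 ] [-1.  -1.8  1.8] [-0.37  0.37 -0.08]
[6282.  262.] 19.41 [0.6282 0.026  0.321 ] [-0.6 -1.1  2.3] [-0.49  0.31  0.01]
[6282.  262.] 19.66 [0.6282 0.0261 0.32  ] [-0.5 -3.   1.7] [-0.61  0.32 -0.06]
[6282.  262.] 19.91 [0.6282 0.0261 0.3189] [-0.5 -3.1  1.9] [-0.64  0.23  0.  ]
[6282.  262.] 20.16 [0.6282 0.0261 0.318 ] [-1.4 -2.7  3. ] [-0.77  0.25 -0.04]
[6282.  262.] 20.41 [0.6282 0.0261 0.3169] [-0.4 -2.9  2.8] [-0.88  0.15 -0.05]
[6282.  262.] 20.66 [0.6282 0.0261 0.3159] [-0.3 -4.3  3. ] [-0.95  0.14  0.01]
[6282.  262.] 20.91 [0.6282 0.0261 0.3149] [-0.1 -4.6  2.9] [-0.99  0.03 -0.06]
[6282.  262.] 21.16 [0.6282 0.0261 0.3139] [ 0.8 -3.9  2. ] [-1.14  0.07 -0.03]
[6282.  262.] 21.41 [0.6282 0.0261 0.313 ] [-0.1 -5.3  3. ] [-1.13  0.07  0.  ]
[6282.  260.] 21.66 [0.6281 0.0261 0.3129] [-0.8 -4.8  6.4] [-1.07  0.35 -0.05]
```

Run:
```python
from h import *
import cv2
r.let_go();st()
p=r.sense()["tcp_pos"]
r.servo_line([.6282,.0261,.42],speed=.2);st()
d=r.snapshot("wrist");np.savez("wrist5.npz",**d);f=d["frame"][:,:,::-1];cv2.imwrite("pics/w5.png",f)
for n in("scene","top"):
  d=r.snapshot(n);np.savez(n+"5.npz",**d);cv2.imwrite(f"pics/{n}5.png",d["frame"][:,:,::-1])
```

```text
22.82 [0.6282 0.026  0.312 ] [-0.1  0.1  0.9] [-0.1   0.12 -0.02]
 23.51 [0.6283 0.0261 0.4189] [ 0.  -0.8 -0.4] [-0.01  0.11  0.02]
```

View pics/w5.png

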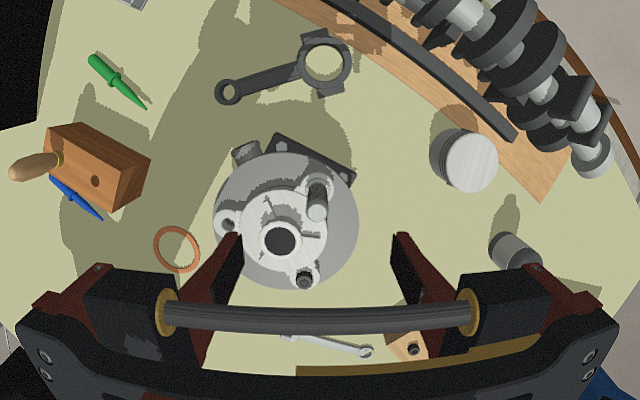

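Run:
```python
import cv2
f=cv2.imread("pics/w5.png");cv2.imwrite("pics/w5c.png",cv2.resize(f[160:300,200:360],None,fx=5,fy=4.2,interpolation=2))
a=cv2.imread("pics/scene5.png")
cv2.imwrite("pics/s5c.png",cv2.resize(a[150:270,280:400],None,fx=5,fy=5,interpolation=2))
```

```text
(no output)
```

View pics/w5c.png

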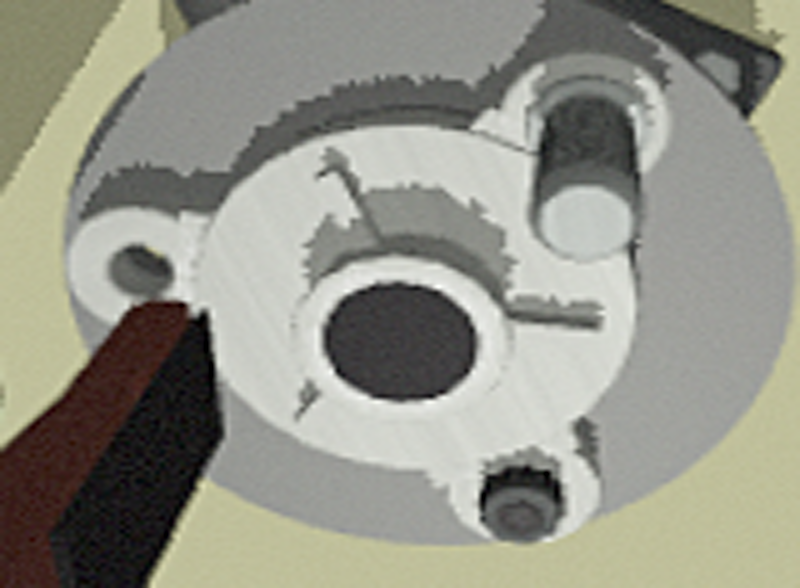

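View pics/s5c.png

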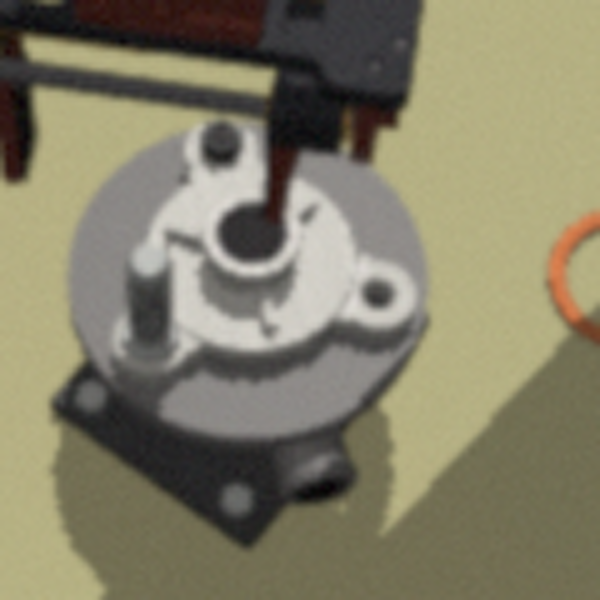

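Run:
```python
from h import *
import cv2
d=np.load("wrist5.npz");s=np.load("scene5.npz")
print("b",fray(d,228,224.3,.108),ray(s,355.8,208.6,.108),"fb",fray(d,304.2,282.6,.12), ray(s,280+221/5,150+143/5,.12))
r.reach([.4835,-.2455,.36],[180,0,69]);st()
d=r.snapshot("wrist");np.savez("wrist6.npz",**d);f=d["frame"][:,:,::-1];cv2.imwrite("pics/w6.png",f)
```

```text
b [0.54781918 0.08255178] [0.54723718 0.08548474] fb [ 0.53936219 -0.01711534] [ 0.54263693 -0.01151134]
 24.85 [ 0.4838 -0.2451  0.36  ] [ 0.6 -0.  -0.1] [-0.08  0.05  0.  ]
```

View pics/w6.png

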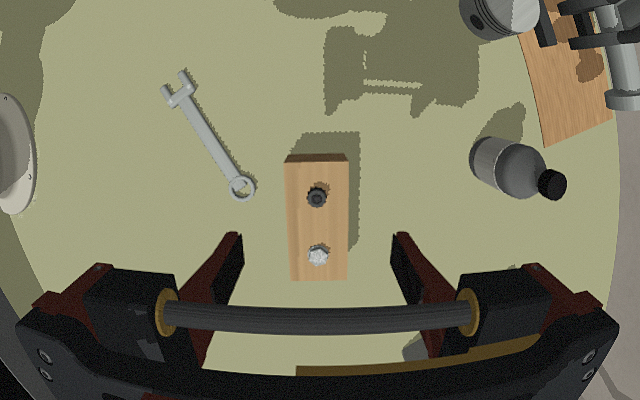

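Run:
```python
from h import *
import cv2
d=np.load("wrist6.npz");f=d["frame"][:,:,::-1];cv2.imwrite("pics/w6c.png",cv2.resize(f[170:230,280:350],None,fx=8,fy=8,interpolation=2))
print(fray(d,316.5,198,.064))
```

```text
[ 0.48352735 -0.24930784]
```

View pics/w6c.png

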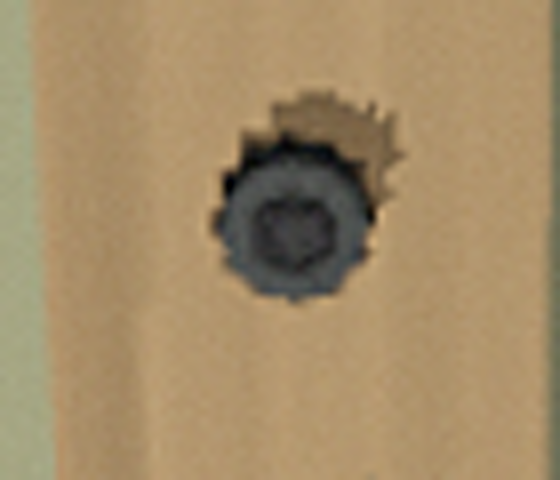

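Run:
```python
from h import *
import cv2
r.servo_line([.4838,-.2472,.2368],[180,0,69],speed=.14);r.wait(.15);st()
r.grab(40);s=st();print(s["opening"])
r.servo_line([.4838,-.2472,.36],speed=.15);s=st();print(s["opening"])
r.reach([.5470,.0843,.36],[180,0,115]);r.wait(.1);s=st();print(s["opening"],s["orientation"])
d=r.snapshot("wrist");np.savez("wrist7.npz",**d);f=d["frame"][:,:,::-1];cv2.imwrite("pics/w7.png",cv2.resize(f[155:275,230:390],None,fx=5,fy=5,interpolation=2))
d=r.snapshot("scene");cv2.imwrite("pics/s7.png",cv2.resize(d["frame"][90:250,270:450,::-1],None,fx=4,fy=3.7,interpolation=2))
```

```text
26.08 [ 0.4841 -0.2474  0.2381] [-0.2 -0.6 -0.2] [-0.06  0.1  -0.02]
 27.19 [ 0.4837 -0.2472  0.2368] [-0.3  0.4  1.6] [0.03 0.2  0.02]
0.016695732653422245
 28.17 [ 0.4837 -0.2472  0.3587] [ 0.5  0.1 -0.1] [-0.06  0.11  0.01]
0.01616413943880253
 29.54 [0.5472 0.083  0.3599] [ 0.6  0.2 -0.8] [-0.11  0.04 -0.03]
0.016650157440633643 [-1.79988509e+02  1.66695272e-02  1.14860725e+02]
```

View pics/w7.png

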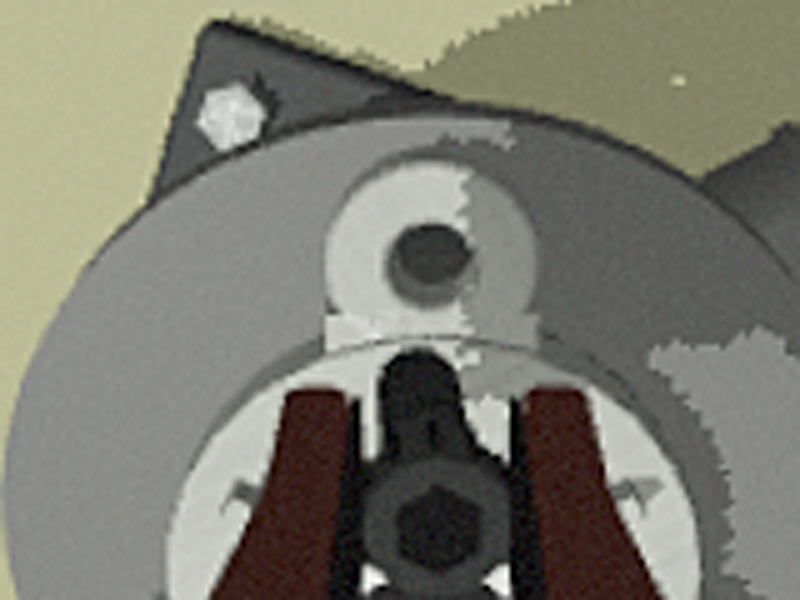

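View pics/s7.png

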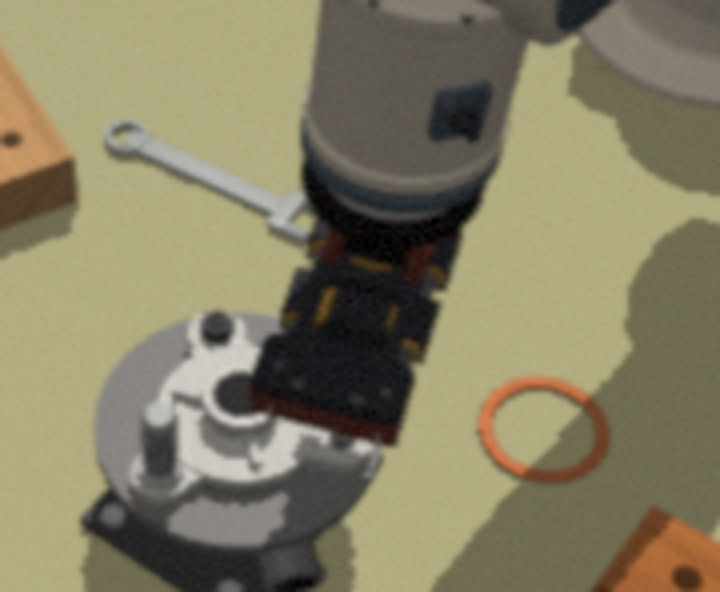

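Run:
```python
from h import *
import cv2
r.servo_line([.5470,.0843,.343],[180,0,115],speed=.08);r.wait(.15);s=st();print(s["orientation"].round(2))
d=r.snapshot("wrist");np.savez("wrist8.npz",**d);f=d["frame"][:,:,::-1];cv2.imwrite("pics/w8.png",cv2.resize(f[175:275,250:380],None,fx=6,fy=6,interpolation=2))
```

```text
30.16 [0.547  0.0843 0.3432] [-0.2  0.2  0.1] [-0.02  0.01  0.01]
[1.7998e+02 1.0000e-02 1.1500e+02]
```

View pics/w8.png

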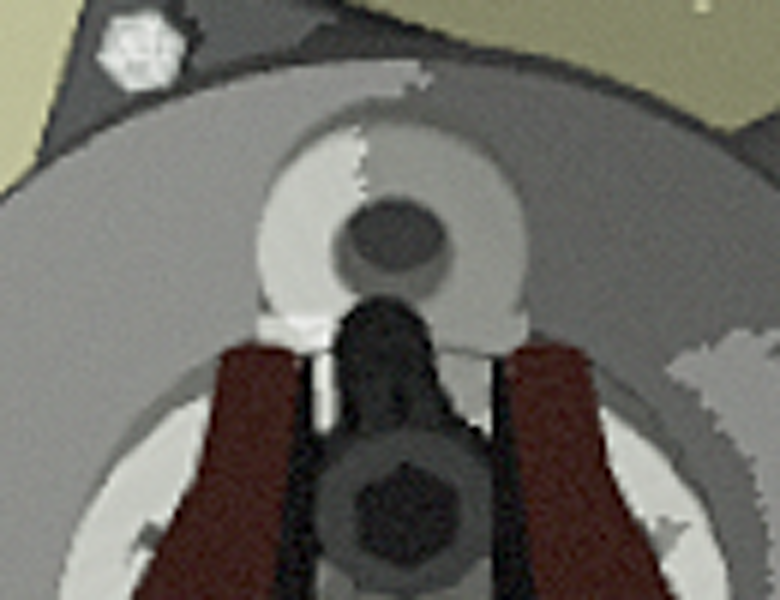

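Run:
```python
from h import *
d=np.load("wrist8.npz")
R=d["R"];C=-R.T@d["t"];print("cam",C)
print("hole",fray(d,315.8,216.7,.108))
for z in(.110,.1134):print("tip",fray(d,314.2,230.5,z),fray(d,314.2,224.5+0,z))
print("headtop",fray(d,250+407/6,175+510/6,.170),fray(d,250+407/6,175+510/6,.165))
def proj(X):
    c=R@np.array(X)+d["t"];rho=np.hypot(c[0],c[1]);th=np.arctan2(rho,c[2]);return np.array([d["cx"],d["cy"]])+d["fx"]*th*c[:2]/rho
for X in([.547,.0843,.1134],[.547,.0843,.1704],[.547,.0843,.108]):
    p=proj(X);print(X,p,(p-[250,175])*6)
```

```text
cam [0.5140462  0.15743662 0.32244277]
hole [0.54742867 0.08367055]
tip [0.55066962 0.07386924] [0.54864289 0.07825895]
tip [0.55008349 0.07520667] [0.54808919 0.07952613]
headtop [0.54969714 0.08199312] [0.55086646 0.07951863]
[0.547, 0.0843, 0.1134] [315.60174553 218.36570055] [393.61047316 260.1942033 ]
[0.547, 0.0843, 0.1704] [315.17590754 255.24117201] [391.05544523 481.44703205]
[0.547, 0.0843, 0.108] [315.63230465 215.74886742] [393.79382789 244.49320451]
```

```bash
cat >> h.py <<'E'
from scipy.spatial.transform import Rotation as Ro
J=np.array([np.cos(np.radians(25)),np.sin(np.radians(25)),0]);U=np.array([np.sin(np.radians(25)),-np.cos(np.radians(25)),0])
R0=Ro.from_euler("xyz",[180,0,115],degrees=True)
AL=.11;TR=Ro.from_rotvec(J*AL);ORI=(TR*R0).as_euler("xyz",degrees=True)
TIPV=TR.apply(U*.0095+np.array([0,0,-.2298]))
def tcp_for_tip(x,y,z): return np.array([x,y,z])-TIPV
def proj(d,X):
    c=d["R"]@np.array(X)+d["t"];rho=np.hypot(c[0],c[1]);th=np.arctan2(rho,c[2]);return np.array([d["cx"],d["cy"]])+d["fx"]*th*c[:2]/rho
E
python3 - <<'E'
from h import *
import cv2
t=tcp_for_tip(.547,.0843,.120);print(t,ORI)
r.servo_line(list(t),list(ORI),speed=.05);r.wait(.15);s=st();print(s["orientation"].round(2))
d=r.snapshot("wrist");np.savez("wrist9.npz",**d);f=d["frame"][:,:,::-1];im=cv2.resize(f[175:275,250:380],None,fx=6,fy=6,interpolation=2);cv2.imwrite("pics/w9.png",im)
for X in([.547,.0843,.12],[.547,.0843,.177],[.547,.0843,.108]):print(X,(proj(d,X)-[250,175])*6)
d=r.snapshot("scene");cv2.imwrite("pics/s9.png",cv2.resize(d["frame"][130:250,290:410,::-1],None,fx=5,fy=5,interpolation=2))
E
```

```text
[0.55367081 0.06999441 0.34945401] [180.          -6.30253575 115.        ]
 30.85 [0.5535 0.0703 0.3494] [ 0.2 -0.3 -0.9] [-0.07 -0.01 -0.08]
[-180.     -6.27  115.02]
[0.547, 0.0843, 0.12] [394.65178975 333.71471924]
[0.547, 0.0843, 0.177] [392.13499724 511.89657248]
[0.547, 0.0843, 0.108] [395.03829036 306.47705225]
```

View pics/w9.png

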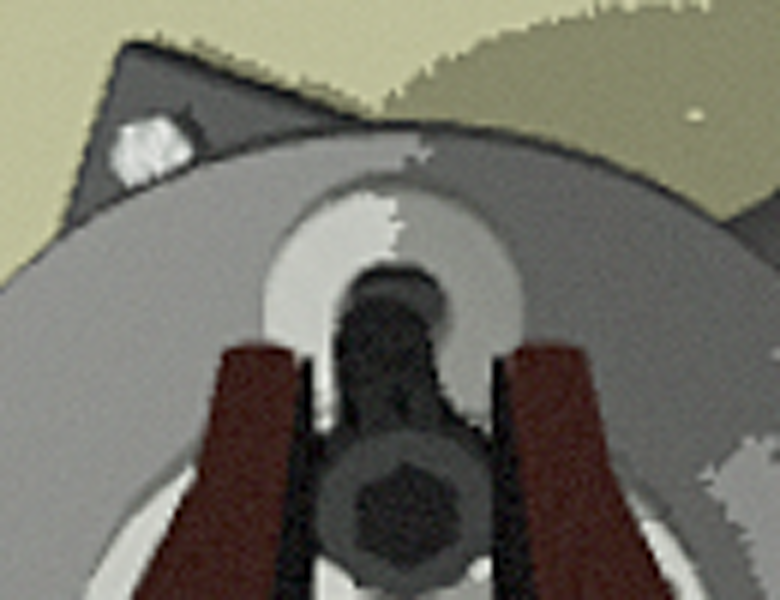

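View pics/s9.png

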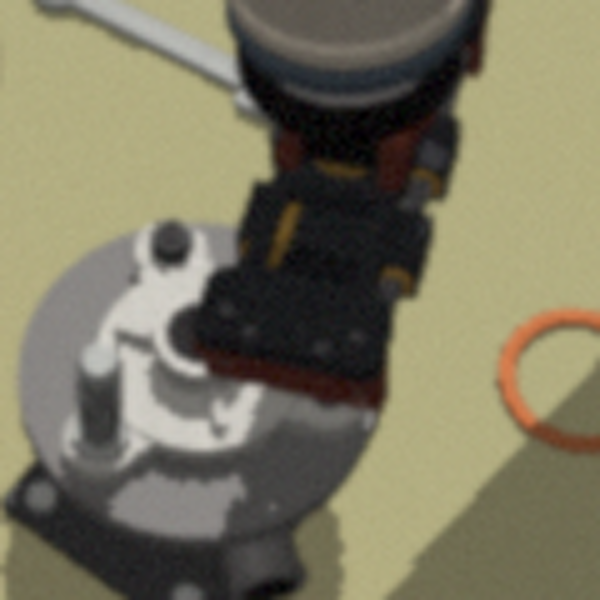

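Run:
```python
from h import *
p=np.array([.547,.0843])+.0008*J[:2];z=.112
s=st("base");b=s["contact_force"]
while z>.0655:
    r.servo_line(list(tcp_for_tip(*p,z)),list(ORI),speed=.04)
    s=st((p*1e4).round());F=s["contact_force"][:2];m=np.hypot(*F)
    if s["contact_force"][2]>7 or m>15: print("stop",z);break
    if m>2.5: p=p+F/m*min(.15e-3*(m-1.5),.6e-3)
    if m<8: z-=.002
```

```text
base 30.95 [0.5535 0.0704 0.3494] [-0.3  0.2 -1. ] [-0.07 -0.03 -0.03]
[5477.  846.] 31.3 [0.5543 0.0704 0.3408] [ 0.  -0.7  0. ] [-0.06  0.02  0.02]
[5477.  846.] 31.55 [0.5544 0.0703 0.3394] [ 0.2 -0.6 -0.6] [-0.08  0.   -0.02]
[5477.  846.] 31.8 [0.5544 0.0703 0.3373] [-0.5 -0.1 -0.6] [-0.11  0.06 -0.01]
[5477.  846.] 32.05 [0.5544 0.0703 0.3352] [ 0.8 -0.2 -0.8] [-0.09  0.   -0.04]
[5477.  846.] 32.3 [0.5544 0.0703 0.3333] [ 0.3  0.4 -0.8] [-0.05  0.01  0.02]
[5477.  846.] 32.55 [0.5544 0.0703 0.3313] [ 1.1 -0.6  0.3] [-0.11 -0.03  0.01]
[5477.  846.] 32.8 [0.5544 0.0703 0.3293] [-0.2  0.1 -0.7] [-0.09 -0.02 -0.01]
[5477.  846.] 33.05 [0.5544 0.0703 0.3272] [-0.5 -0.9 -1.2] [-0.11 -0.03 -0.  ]
[5477.  846.] 33.3 [0.5544 0.0703 0.3253] [ 0.3 -0.4 -0.5] [-0.1   0.04  0.03]
[5477.  846.] 33.55 [0.5544 0.0703 0.3233] [-0.2 -0.3 -0.3] [-0.14  0.01  0.06]
[5477.  846.] 33.8 [0.5545 0.0703 0.3215] [ 1.8  0.5 -0.5] [-0.08 -0.24 -0.03]
[5477.  846.] 34.05 [0.5545 0.0703 0.3193] [ 1.8  0.3 -1.1] [-0.05 -0.48 -0.03]
[5477.  846.] 34.3 [0.5545 0.0703 0.3173] [ 2.7  0.6 -1.4] [-0.04 -0.59 -0.
[... 178 characters left out ...]
5.05 [0.5546 0.0704 0.3112] [ 2.   1.  -1.9] [-0.04 -0.55 -0.06]
[5479.  847.] 35.3 [0.5546 0.0704 0.3093] [ 2.2  0.6 -1.9] [-0.07 -0.53 -0.03]
[5479.  847.] 35.55 [0.5546 0.0704 0.3072] [ 2.4 -0.1 -1.6] [-0.   -0.5  -0.01]
[5479.  847.] 35.8 [0.5545 0.0704 0.3052] [ 2.  -0.4 -0.7] [-0.03 -0.55 -0.05]
[5479.  847.] 36.05 [0.5546 0.0703 0.3032] [ 2.7 -0.3 -0.9] [-0.07 -0.41 -0.02]
[5481.  847.] 36.3 [0.5547 0.0703 0.3011] [ 1.7 -0.3 -1.3] [-0.09 -0.34 -0.01]
[5481.  847.] 36.55 [0.5547 0.0703 0.2991] [ 0.3 -0.3 -1.7] [-0.19 -0.16 -0.06]
[5481.  847.] 36.8 [0.5547 0.0703 0.2972] [ 0.3 -0.4 -0.9] [-0.27 -0.15 -0.01]
[5481.  847.] 37.05 [0.5547 0.0703 0.2952] [-0.5 -1.1 -1.4] [-0.37  0.06  0.05]
```

Run:
```python
from h import *
p=np.array([.5481,.0847])
for z in(.065,.064,.0632,.0625):
    r.servo_line(list(tcp_for_tip(*p,z)),list(ORI),speed=.03)
    s=st(z)
    if s["contact_force"][2]>5 or np.hypot(*s["contact_force"][:2])>12: break
r.let_go();s=st();R=Ro.from_euler("xyz",s["orientation"],degrees=True)
t=s["tcp_pos"]-.1*R.apply([0,0,1]);r.servo_line(list(t),speed=.15);r.servo_line([.548,.075,.43],[180,0,115],speed=.2);st()
import cv2
d=r.snapshot("wrist");np.savez("wrist10.npz",**d);f=d["frame"][:,:,::-1];im=cv2.resize(f[160:300,220:400],None,fx=4.4,fy=4.2,interpolation=2);cv2.imwrite("pics/w10.png",im)
d=r.snapshot("scene");cv2.imwrite("pics/s10.png",cv2.resize(d["frame"][130:250,290:410,::-1],None,fx=5,fy=5,interpolation=2))
```

```text
0.065 37.3 [0.5547 0.0703 0.2944] [-1.1 -2.   0.3] [-0.46  0.27  0.05]
0.064 37.55 [0.5547 0.0703 0.2935] [-2.6 -2.7  1.2] [-0.55  0.47  0.11]
0.0632 37.8 [0.5547 0.0703 0.2926] [-2.7 -3.8  1.1] [-0.69  0.61  0.09]
0.0625 38.05 [0.5547 0.0703 0.2923] [-2.9 -3.4  3.1] [-0.67  0.75  0.14]
 39.22 [0.5548 0.0704 0.292 ] [ 0.6 -0.3  0.3] [-0.07 -0.    0.  ]
 40.4 [0.5479 0.0755 0.4296] [ 0.2  0.8 -1. ] [-0.05  0.    0.  ]
```

View pics/w10.png

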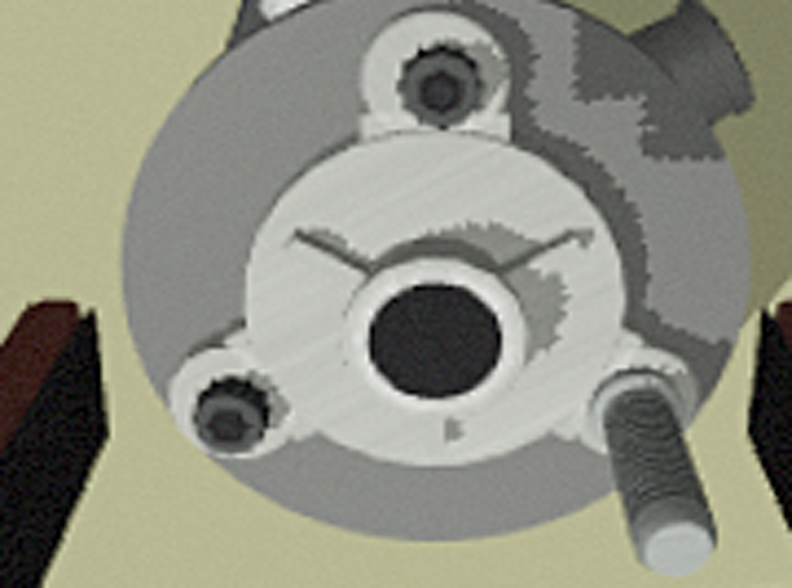

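View pics/s10.png

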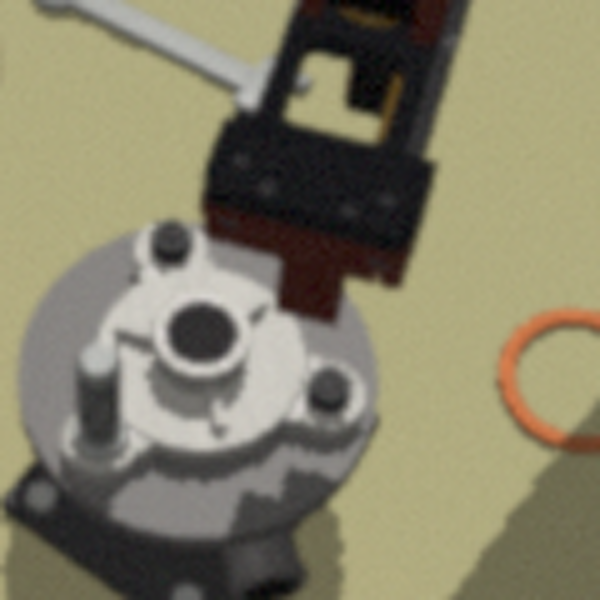

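Both look home: the bolt head at wrist crop (440,88) sits on its lug just like the fitted bolt at (230,415). The drift's collar at (640,395) is on its lug and the drift is upright. The gripper is clear of both.

Run:
```python
from h import *
r.wait(.3);st();print(r.hand_in())
```

```text
40.8 [0.5482 0.0747 0.4291] [ 0.2 -0.3  0.9] [-0.03  0.06  0.03]
the job is handed in; nothing more can be done
None
```

The job is handed in at 40.8 s of the 72 s: the drift is home in hole_a and the socket-head bolt is home in hole_b. No verdict came back.

- **Drift:** I used its tip to swing the cover back about 29 mm (0.29 rad). The flange hole was where the cameras had put it. The drift then went down until the collar seated, with readings of about 6 N or less.
- **Bolt:** It sat tilted by about 0.11 rad in the grip, so I tilted the gripper to bring it upright before inserting. It went down to the lug with readings of about 5 N or less.
- **Last checks:** In the final wrist and scene pictures the bolt's head sits on its lug like the fitted bolt's. The drift is upright with its collar on its lug, and the gripper is clear. I judged both by eye and did not measure their final tilt. I did not check the bystanders one by one at the end; I saw none moved in the pictures.
- **Disagreements:** The cameras disagreed with each other by 3 to 5 mm on most points, so I relied on averages and on contact. The blue and green look-alikes stood upright in the first picture and were lying on the bench after I picked up the drift. I never aimed at them, but I don't know what tipped them.

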